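Clamp the green spice jar in the pump jar holder

ROBOT

A 7-joint arm with a two-finger parallel gripper is mounted at the origin on a cart in front of the work surface, level with it; the furniture and walls round the work are solid. World frame = base frame: x ahead of the robot, y to its left, z up, the work surface at z = 0. Lengths are in mm, angles in rad, forces in N, time in s.
With the tool pointing down it reaches from about 400 to 875 mm from the base axis. Payload 19.3 kg.
Tool frame: the origin (TCP) lies at the very end of the fingers, on their centre line; the grasp point (between the pads) lies 19 mm behind it (grip_point_offset is the z of the grasp point in the tool frame, in mm); z points along the fingers, x is the direction in which the jaws open and shut, and the axes are right-handed (so a half turn about z gives the same grasp; the last joint's range is limited). The gripper opens to 85 mm and grips with 20 to 120 N. Pads are 22 mm wide; open, the fingers measure 114 mm over their backs; the gripper's body (76 mm by 85 mm) begins 54 mm behind the grasp point. The pads swing forward as they close: fully open they stand 13 mm farther back than shut.
Start: joints at [1.147, 0.521, -0.036, 1.599, 0.021, 1.021, -0.113], TCP at [216.513, -586.291, 231.291] pointing down, gripper open.
Joint ranges: [-2.91, 2.91], [-0.3, 2.13], [-1.5, 1.42], [0.17, 2.43], [-1.26, 4.41], [0.16, 1.93], [-2.52, 2.52]. Speed limits (rad/s): [1.89, 1.89, 2.39, 2.39, 3.01, 3.01, 3.01].

INTERFACE

Orientations are given as a 3x3 rotation matrix whose columns are the frame's x, y, z axes.
In Python, from workcell import movep, movel, goto_joints, open_gripper, clamp, wait, inverse_kinematics, read_state, camera, PlanningError, finish_job, grip_point_offset gives the robot as it stands. Calls block until the motion is done:
- movep(position, orientation): joint-space move of the TCP to a pose.
- movel(position, frame=None, max_speed=150, guard=None): straight line of the TCP; frame=None keeps the orientation; max_speed is the mean speed in mm/s. With guard (N) it stops when the force on the tool has changed by that much, and returns True; else False.
- goto_joints(angles): joint-space move.
- open_gripper() and clamp(): open the fingers fully, or close them until they stop; the grip force is fixed at half the most.
- wait(seconds).
- inverse_kinematics(position, orientation): joint angles nearest the present ones, or None.
- read_state(): the state.
- camera(name): name is "scene" or "top" or "wrist"; returns a dict with "image" (400x640x3 uint8, blue, green, red), "range_z" (400x640 float32, mm along the optical axis (not along the pixel's ray), 0 where there is no reading), "fx", "fy", "cx", "cy" (pixels), "cam_to_world" (4x4, takes a point from camera to world coordinates). Camera axes: x right, y up, looking along -z (the intrinsics and any distortion apply to the point x, -y, -z); pixel columns grow to the right and rows downward; lengths in mm; the calibration is good to about 2 mm. The wrist camera is an equidistant fisheye: a pixel r from the principal point sees the ray r / f radians off the axis. A picture is of the moment at which its call begins.
A pose or a line that the arm cannot do raises PlanningError and nothing moves.
- finish_job(): hands the job in, once; it reports no verdict.
The state is a dict: "time": time; "qpos": joint angles; "qvel": joint speeds; "joint_efforts": joint torques, N m; "eef_pos": TCP position; "tool_rot": TCP orientation; "ft_force": force on the tool from outside, world axes, zero at the start; "torque": the same for the moment, N m; "finger_gap": finger opening in mm.
Only numpy, scipy, OpenCV 4.12 (cv2) and the standard library are available. Lean on these libraries where they do the work, as an engineer would, in place of code of your own. Each camera call takes 0.05 s, during which the arm holds its last target. There are 200 camera calls.

TASK

Stand the green-capped spice jar upright on the plate of the jar clamp, between the V-shaped stop jaw and the padded moving jaw, and let go of it. Then pump the clamp's two upright orange handles by squeezing them fully together and letting them spring back, until the pad touches the jar and its spring is pressed in about half way (the green band of the pin showing behind the jaw, never its red band), without crushing the jar or pushing the jaw by hand. Finish while still holding the two handles squeezed together: do not let go; leave the other things alone.

Things in the scene. Friction and masses are not known exactly. Their poses are not given: they have to be found in the camera images.
- green_jar: the jar to clamp: closed round spice jar with a bright green cap and green label, 44 mm diameter, 100 mm tall, 0.11 kg; origin at the centre of its underside, z up
- orange_jar: a bystander: round spice jar with orange cap and red label, 45 mm diameter, 103 mm tall; origin at the centre of its underside. It may stand where the green jar stood in another run, about 10 cm from it. Leave it alone
- fish_tin: a bystander: flat loose tin 63 x 105 x 23 mm; origin at the centre of its underside. Leave it alone
- salt_shaker: a bystander: loose glass salt shaker 44 mm diameter, 90 mm tall; origin at the centre of its underside. Leave it alone
- clamp: the jar clamp, fixed to the worktop: aluminium plate 250 x 90 mm, 6 mm thick, carrying an orange-and-black V-shaped stop jaw at one end and a black housing with two upright orange pump handles (round posts) at the other. Its origin lies on the worktop directly under the seat; own x points along the clamp from the stop jaw towards the handles, own y across it, z up
- stop_jaw: the fixed V-shaped jaw, 44 mm wide, up to z = 64 mm; it reads the clamp's own frame (same origin and axes). Its two faces touch a jar of 44 mm diameter whose axis stands at the seat; a jar a little off is pushed into the V by the pad
- seat (a point): point on top of the clamp's plate (6 mm above the worktop), where the axis of the jar stands when it is pressed into the V. Axes as the clamp. Put the jar here or up to 10 mm farther along the clamp's +x, and within 8 mm across; the moving pad at the start leaves 15 mm or more beyond the jar
- jaw: the moving jaw: orange plate 44 mm wide, z 10 to 62 mm, on a toothed steel rod that passes through the housing and out at its end. It stays where it is left by friction (16 N): it must be driven by the handles only, never pushed by the robot
- jaw_travel (a joint): travel of the moving jaw towards the stop jaw, m, 0 = fully back. With the jar pressed into the V the free pad meets it at about 0.0455. Ratchet: each full squeeze moves the jaw 8 mm (the first one after the start 3 to 11 mm); on release the jaw stays. A squeeze that is not full may catch no new tooth
- pad: black rubber-faced pad 40 mm wide, 44 mm tall (z 14 to 58 mm), carried by the moving jaw on a spring; the body's frame moves with it, its axes as the clamp's
- pad_face (a point): centre of the pad's face that meets the jar, 36 mm above the worktop; axes as the clamp
- pad_spring (a joint): how far the pad is pressed back into its spring, m: 0 = free, stop at 0.022. Its force on the jar is 650 N/m times this (0.010 = 6.5 N). A pin on the pad comes out of the jaw's back above the rod by the same amount: first a white band 4 mm long, then green 12 mm, then red. The green band is right (4 to 16 mm pressed in): the full squeeze that first presses the jar into the V ends at only 1 to 2 mm, the next one at about 9 mm, and one more would be too much
- squeeze (a joint): swing of each pump handle about its upright pivot, rad: 0 = open as sprung, 0.58 = fully squeezed against its stop. The two handles are geared together and move inwards by equal amounts (10 mm each), so the gripper stays centred. Outer sides 62 mm apart when open, 42 mm when fully squeezed; each needs about 2 to 4 N to move idle, up to 20 N while driving the jaw. On release they spring back open within half a second
- grip_point (a point): point midway between the two handles, 100 mm above the worktop, at the height to grip; axes as the clamp. Squeeze along the clamp's own y, across the clamp, from straight above
- handle_a: upright round orange post with black rings on the clamp's +y side, 14 mm diameter, from z = 69 to 124 mm (top free). The body's origin lies on its pivot, 17 mm before the post along the clamp's x and 60 mm above the worktop; the black housing and gears under the posts reach up to z = 75 mm, 66 mm wide
- handle_b: the same on the -y side
Not all that is in view belongs to the job. Several things have the shape of the green_jar; the one meant has the colours described above.

How it is judged:
By the outcome, as a careful person would: the job done as asked, in the order asked, and still so for the second after the job is handed in, while the arm keeps its last pose, push and grip.
It also fails if it takes over 58 s, if anything falls off the work surface, if the arm or the gripper's body presses on something with over 40 N, if the wrist force passes 120 N, or if a joint passes its speed limit or range.

## Working session

There is one attempt and no reset: what is moved stays moved. The work goes in short steps, each a Python script; the robot and the scene stay as the last script left them, time stands still between calls to the robot, and variables do not carry over. Pictures are saved under pics/ and viewed, on a budget of 10 in all, crops included, one or two more only if the job needs it, and the job is handed in when it is done.

```bash
ls; mkdir -p pics
cat > h.py <<'E'
import numpy as np, cv2
from workcell import *
def pts(c):
    """world point per pixel from range (pinhole cameras)"""
    z=c["range_z"]; v,u=np.mgrid[0:z.shape[0],0:z.shape[1]]
    P=np.stack([(u-c["cx"])/c["fx"]*z,-(v-c["cy"])/c["fy"]*z,-z,np.ones_like(z)],-1)
    return (P@np.array(c["cam_to_world"]).T)[...,:3]
E
python3 - <<'E'
from h import *
import pickle
d={n:camera(n) for n in("scene","top")}
pickle.dump(d,open("d0.pkl","wb"))
for n in d:
    cv2.imwrite(f"pics/{n}0.png",d[n]["image"]); print(n,d[n]["fx"],d[n]["cx"],np.round(d[n]["cam_to_world"],3).tolist(),(d[n]["range_z"]>0).mean(),d[n].keys())
print(read_state()["finger_gap"],read_state()["time"],grip_point_offset)
E
```

```text
pics
scene 453.94970277160326 320.6667024255029 [[0.578, 0.295, -0.761, -701.161], [-0.816, 0.235, -0.528, -891.548], [0.023, 0.926, 0.376, 690.626], [0.0, 0.0, 0.0, 1.0]] 0.99609765625 dict_keys(['image', 'range_z', 'fx', 'fy', 'cx', 'cy', 'cam_to_world'])
top 371.1513776733184 313.3826888421211 [[0.009, 0.997, -0.081, 428.528], [-1.0, 0.007, -0.015, -57.21], [-0.015, 0.081, 0.997, 1108.637], [0.0, 0.0, 0.0, 1.0]] 0.99621484375 dict_keys(['image', 'range_z', 'fx', 'fy', 'cx', 'cy', 'cam_to_world'])
86.15197558953095 0.1 -18.700000000000003
```

View pics/scene0.png

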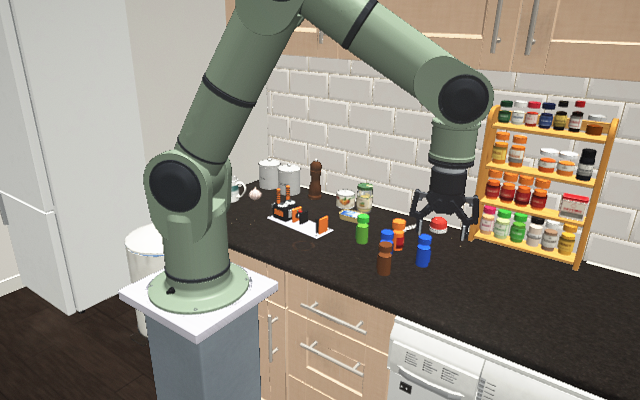

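View pics/top0.png

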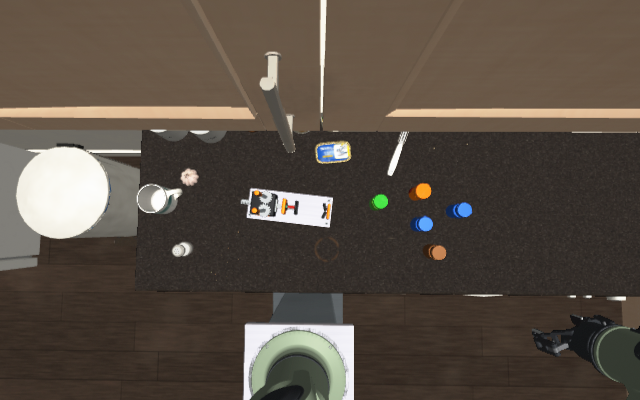

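The scene view shows the jars in front of the wall. In the top view the green cap is at (380,201) with the orange jar at (423,191). The clamp plate spans columns 248–332, with handles on the left (+y) at about (256,197)/(255,210) and the stop jaw on the right at (326,210).

Run:
```python
from h import *
import pickle
d=pickle.load(open("d0.pkl","rb")); c=d["top"]; P=pts(c); im=c["image"]; hsv=cv2.cvtColor(im,cv2.COLOR_BGR2HSV)
def ray(c,u,v,h):
    T=np.array(c["cam_to_world"]); r=T[:3,:3]@[(u-c["cx"])/c["fx"],-(v-c["cy"])/c["fy"],-1]; return T[:3,3]+r*(h-T[2,3])/r[2]
g=((hsv[...,0]>50)&(hsv[...,0]<70)&(hsv[...,1]>150)&(hsv[...,2]>80)).astype(np.uint8)
def comps(m,P,mn=4):
    n,l,s,ce=cv2.connectedComponentsWithStats(m)
    for i in range(1,n):
        if s[i,4]>=mn:
            q=P[l==i]; print(s[i,4],ce[i].round(1),np.median(q,0).round(1),"zmax",q[:,2].max().round(1),"top mean",q[q[:,2]>q[:,2].max()-4].mean(0).round(1))
print("green");comps(g,P)
print("ray cap",ray(c,*np.argwhere(g)[:,::-1].mean(0),100))
o=((hsv[...,0]>5)&(hsv[...,0]<22)&(hsv[...,1]>180)&(hsv[...,2]>120)).astype(np.uint8); o[:150]=0;o[260:]=0
print("orange");comps(o,P)
w=((P[...,2]>1)&(P[...,2]<11)&(im.min(-1)>150)).astype(np.uint8); w[:,:235]=0; w[:,345:]=0; w[:170]=0; w[240:]=0
q=P[w>0]; print("plate",len(q),q[:,2].mean())
n,l,s,ce=cv2.connectedComponentsWithStats(w)
px=np.argwhere(w>0)[:,::-1]
xy=np.array([ray(c,u,v,6)[:2] for u,v in px],np.float32)
r=cv2.minAreaRect(xy);print(r,cv2.boxPoints(r))
cv2.imwrite("pics/clampcrop.png",cv2.resize(im[175:245,235:345],None,fx=7,fy=7,interpolation=cv2.INTER_CUBIC))
c=d["scene"];P=pts(c);hsv=cv2.cvtColor(c["image"],cv2.COLOR_BGR2HSV)
g=((hsv[...,0]>50)&(hsv[...,0]<70)&(hsv[...,1]>150)&(hsv[...,2]>80)).astype(np.uint8)
print("scene green");comps(g,P,30)
```

```text
green
187 [379.9 201. ] [ 507.1 -222.8   98.6] zmax 104.1 top mean [ 505.4 -223.5  101.2]
ray cap [ 506.82940363 -222.35440916  100.        ]
orange
207 [422.9 190.4] [ 537.3 -339.   101.9] zmax 108.3 top mean [ 536.4 -342.3  105.1]
20 [256.4 192.6] [525.5 111.2 122.8] zmax 126.9 top mean [524.9 109.4 124.5]
39 [283.4 205.7] [493.8  44.7  61.8] zmax 65.2 top mean [494.2  43.8  62.7]
24 [327.8 211.1] [479.1 -82.4  63.5] zmax 66.3 top mean [478.4 -81.9  64.1]
23 [254.  210.1] [478.5 116.3 121.8] zmax 125.9 top mean [478.  116.1 124.5]
plate 1494 5.217289452429941
((493.0670166015625, 31.035293579101562), (248.78273010253906, 89.10906982421875), 83.80303955078125) [[435.3452  -87.81971]
 [523.9336  -97.43873]
 [550.7888  149.89029]
 [462.20044 159.50931]]
scene green
85 [504.2 213.2] [ 768.7 -602.3  122.2] zmax 128.6 top mean [ 775.5 -601.3  126.1]
91 [520.2 217. ] [ 770.5 -652.4  122.2] zmax 690.6 top mean [-701.2 -891.5  690.6]
63 [362.9 219.8] [ 491.3 -232.5   92.1] zmax 100.6 top mean [ 492.8 -230.2   98.8]
36 [518.8 231.6] [ 765.7 -661.1   75.2] zmax 82.0 top mean [ 762.1 -655.9   79.9]
```

View pics/clampcrop.png

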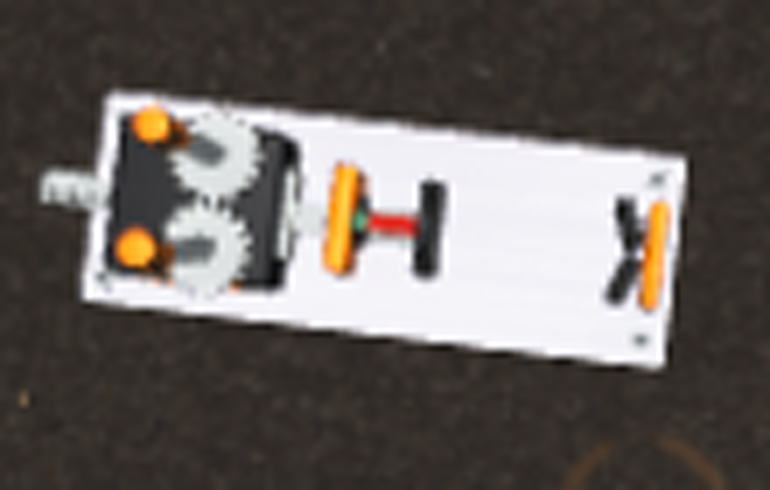

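The crop shows the handles at crop (153,125) and (135,247), the orange jaw at (343,218), the pad's free face at about column 443, and the V at columns 615–665. Next I'll turn these into clamp-frame positions.

```bash
cat >> h.py <<'E'
def ray(c,u,v,h):
    T=np.array(c["cam_to_world"]); r=T[:3,:3]@[(u-c["cx"])/c["fx"],-(v-c["cy"])/c["fy"],-1]; return T[:3,3]+r*(h-T[2,3])/r[2]
E
python3 - <<'E'
from h import *
import pickle
c=pickle.load(open("d0.pkl","rb"))["top"]; im=c["image"]
ex=np.array([.108,.9942]);ey=np.array([-ex[1],ex[0]]);o=np.array([493.07,31.04])
f=lambda u,v,h:(lambda p:(p.round(1),np.round([(p-o)@ex,(p-o)@ey],1)))(ray(c,u,v,h)[:2])
k=lambda x,y:((x+.5)/7-.5+235,(y+.5)/7-.5+175)
print("padface",f(*k(445,230),58)); print("pad back",f(*k(412,228),58))
print("Vtips",f(*k(625,200),64),f(*k(608,300),64)); print("V front tips",f(*k(615,205),64),f(*k(603,296),64));print("apex",f(*k(628,250),64))
print("stop plate back",f(*k(668,255),64)); print("jaw", f(*k(343,218),62))
print("posts",f(256.4,192.6,124),f(254,210.1,124))
for s in(1,-1):
    R=np.column_stack([np.r_[s*ey,0],np.r_[np.cross([0,0,-1],np.r_[s*ey,0])],[0,0,-1]])
    for p in((507,-223,56),(507,-223,180),(484,-45,62),(484,-45,220),(501,113,81),(501,113,180)):
        q=inverse_kinematics(p,R); print(s,p,None if q is None else np.round(q,2))
E
```

```text
padface (array([490.2,   2.1]), array([-29.1,  -0.3]))
pad back (array([490.9,  15.5]), array([-15.7,   0.4]))
Vtips (array([502.5, -70.7]), array([-100.1,  -20.4])) (array([462.2, -64.1]), array([-97.9,  20.4]))
V front tips (array([500.5, -66.6]), array([-96.3, -17.9])) (array([463.8, -62.1]), array([-95.7,  19. ]))
apex (array([482.4, -72. ]), array([-103.6,   -0.5]))
stop plate back (array([480.5, -88.1]), array([-119.8,   -0.4]))
jaw (array([494.5,  43.2]), array([12.2, -0.1]))
posts (array([525.2, 110.5]), array([ 82.4, -23.3])) (array([478.3, 115.9]), array([82.8, 23.8]))
1 (507, -223, 56) [ 0.02  0.71  0.4   1.93 -0.47  0.6  -2.51]
1 (507, -223, 180) [-0.18  0.57  0.7   1.87 -0.47  0.87 -2.49]
1 (484, -45, 62) [-0.51  0.71  0.68  2.11 -0.81  0.6  -2.5 ]
1 (484, -45, 220) [-0.85  0.64  1.23  2.   -0.72  1.03 -2.52]
1 (501, 113, 81) [-1.06  1.    1.17  2.04 -1.16  1.   -2.5 ]
1 (501, 113, 180) [ 0.52  0.74 -1.27  1.9   0.79  1.13  1.97]
-1 (507, -223, 56) [ 0.53  0.67 -0.32  1.9   0.34  0.62 -0.11]
-1 (507, -223, 180) [ 0.6   0.5  -0.4   1.83  0.25  0.87 -0.03]
-1 (484, -45, 62) [ 0.3   0.61 -0.44  2.07  0.47  0.56 -0.58]
-1 (484, -45, 220) [ 0.42  0.36 -0.57  1.95  0.25  0.9  -0.38]
-1 (501, 113, 81) [ 0.08  0.63 -0.56  1.99  0.52  0.67 -0.93]
-1 (501, 113, 180) [ 0.22  0.5  -0.75  1.91  0.44  0.89 -0.85]
```

```bash
cat >> h.py <<'E'
ex=np.array([.108,.9942]);ex/=np.linalg.norm(ex);ey=np.array([-ex[1],ex[0]]);O=np.array([493.07,31.04])  # plate centre, clamp axes
R=np.column_stack([np.r_[-ey,0],np.cross([0,0,-1],np.r_[-ey,0]),[0,0,-1]])
def W(x,y): return O+x*ex+y*ey
def wray(c,u,v,h):
    a=np.array([u-c["cx"],v-c["cy"]]);r=np.linalg.norm(a);t=r/c["fx"];a=a/r*np.sin(t)
    T=np.array(c["cam_to_world"]);d=T[:3,:3]@[a[0],-a[1],-np.cos(t)];return T[:3,3]+d*(h-T[2,3])/d[2]
def st(): s=read_state(); print("t",round(s["time"],2),np.round(s["eef_pos"],1),"F",np.round(s["ft_force"],1),"gap",round(s["finger_gap"],1))
E
python3 - <<'E'
from h import *
import pickle
movep([507,-200,200],R); st()
c=camera("wrist");pickle.dump(c,open("w1.pkl","wb"));cv2.imwrite("pics/w1.png",c["image"]); print(c["fx"],c["cx"],c["cy"],np.round(c["cam_to_world"],2).tolist())
E
```

```text
t 1.87 [ 506.6 -201.3  200. ] F [-1.1  0.4 -0.2] gap 85.5
309.70691628693146 316.66607022310325 203.68565949547943 [[0.99, 0.11, 0.03, 514.08], [-0.11, 0.95, 0.3, -125.09], [-0.0, -0.3, 0.95, 342.11], [0.0, 0.0, 0.0, 1.0]]
```

View pics/w1.png

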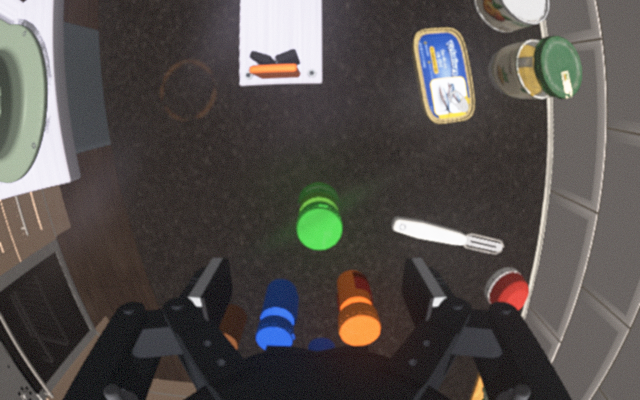

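The wrist view shows the green cap at (320,229), and the V tips at about (253,52)/(297,52) with the apex near (274,61). I'll look at the V from closer.

Run:
```python
from h import *
import pickle
c=pickle.load(open("w1.pkl","rb"));print("cap",wray(c,320,229,100))
movep([485,-135,170],R); st()
c=camera("wrist");pickle.dump(c,open("w2.pkl","wb"));cv2.imwrite("pics/w2.png",c["image"])
```

```text
cap [ 505.67869943 -224.30580255  100.        ]
t 2.32 [ 484.7 -134.8  169.9] F [ 0.1 -1.2  1.2] gap 85.5
```

View pics/w2.png

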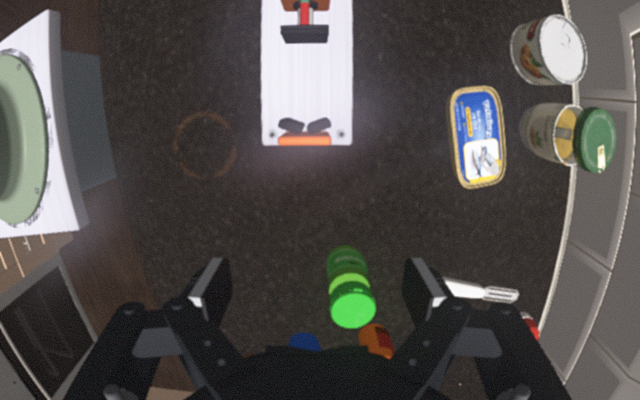

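The V is at columns 280–330, rows 118–146, and the pad is at columns 281–328, rows 25–43. I'll enlarge this part.

Run:
```python
from h import *
import pickle
c=pickle.load(open("w2.pkl","rb"));im=c["image"]
a=cv2.resize(im[110:152,255:360],None,fx=7,fy=7,interpolation=cv2.INTER_CUBIC);b=cv2.resize(im[8:50,255:360],None,fx=7,fy=7,interpolation=cv2.INTER_CUBIC)
x=cv2.convertScaleAbs(np.vstack([b,a]),alpha=1.6,beta=25); cv2.imwrite("pics/w2c.png",x)
```

```text
(no output)
```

View pics/w2c.png

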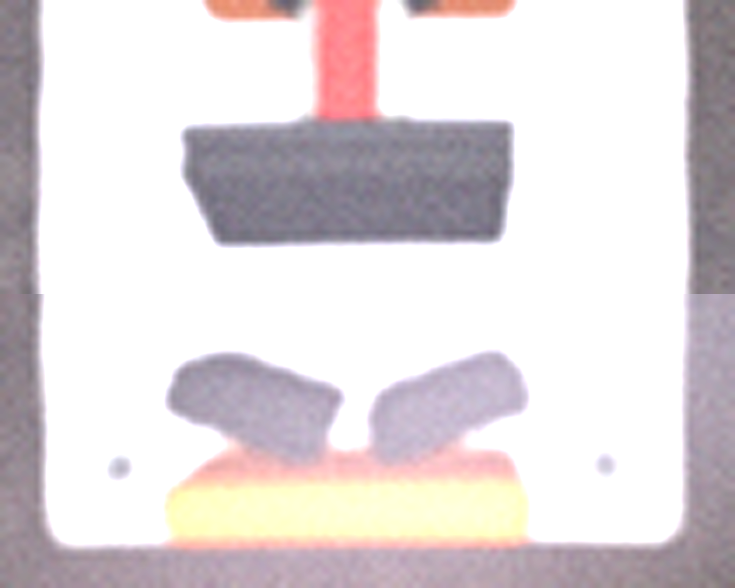

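Run:
```python
from h import *
import pickle
c=pickle.load(open("w2.pkl","rb")); print(np.round(c["cam_to_world"],2)[:3,3])
def f(n,x,y,h):
    u=255+x/7-.43; v=(8+y/7 if y<294 else 110+(y-294)/7)-.43
    p=wray(c,u,v,h)[:2]; print(n,p.round(1),"clamp",np.round([(p-O)@ex,(p-O)@ey],1))
f("apexT",356,400,64);f("apex z20",356,400,20);f("tipL",235,353,64);f("tipR",490,352,64);f("inL",342,390,64);f("inR",372,400,64)
f("padTopFront",347,175,58);f("padBot",358,243,14);f("plate endL",45,545,6);f("endR",685,545,6)
f("stop back bottom",350,547,64)
f("plate left",40,250,6);f("plate right",688,250,6)
```

```text
[491.97 -58.57 312.02]
apexT [481.4 -70.6] clamp [-102.3    0.6]
apex z20 [479.5 -72.8] clamp [-104.7    2.3]
tipL [468.4 -63.6] clamp [-96.8  14.3]
tipR [497.1 -66.8] clamp [-96.8 -14.5]
inL [479.9 -69.3] clamp [-101.2    2.2]
inR [483.2 -70.8] clamp [-102.4   -1.2]
padTopFront [488.5   5.6] clamp [-25.8   1.8]
padBot [488.3   6.8] clamp [-24.6   2.1]
plate endL [432.4 -88.6] clamp [-125.5   47.4]
endR [523.  -98.7] clamp [-125.8  -43.8]
stop back bottom [478.8 -87.4] clamp [-119.3    1.4]
plate left [444.1  14. ] clamp [-22.3  46.9]
plate right [533.6   3.2] clamp [-23.3 -43.3]
```

Run:
```python
from h import *
import pickle
movep([506,-223.5,160],R)
print(movel([506,-223.5,53],max_speed=120,guard=8)); st()
clamp(); st()
movel([506,-223.5,190],max_speed=150)
p=W(-74,.7); movep([*p,190],R); st()
c=camera("wrist");pickle.dump(c,open("w3.pkl","wb"));cv2.imwrite("pics/w3.png",c["image"])
```

```text
False
t 3.87 [ 506.4 -223.6   53.6] F [-0.2 -0.4  0.4] gap 85.7
t 4.37 [ 506.2 -223.7   53.7] F [-3.4  1.2 11.8] gap 41.2
t 6.19 [484.3 -42.5 189.7] F [-0.2 -1.3 -0.7] gap 40.9
```

View pics/w3.png

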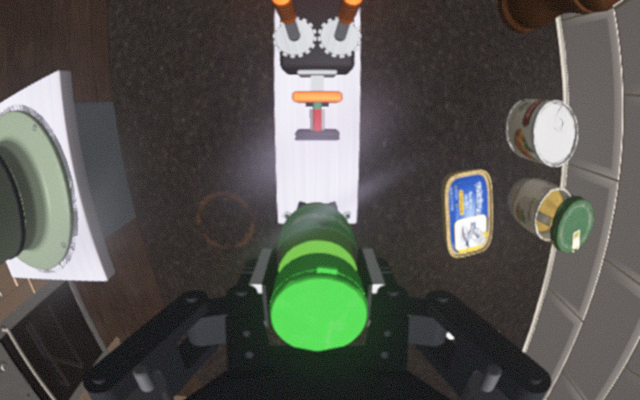

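The wrist view shows the jar held upright and centred between the pads at (320,300). The plate and pad are straight ahead along column 318. I'll lower it and release.

Run:
```python
from h import *
import pickle
p=W(-74,.7)
movel([*p,72],max_speed=120); st()
print(movel([*p,57],max_speed=25,guard=5)); st()
open_gripper(); wait(.3); st()
movel([*p,190],max_speed=150)
p=W(-50,.7); movep([*p,230],R); st()
for n in("wrist","top","scene"):
    c=camera(n);pickle.dump(c,open(n+"4.pkl","wb"));cv2.imwrite(f"pics/{n}4.png",c["image"])
```

```text
t 7.38 [484.7 -42.5  72.5] F [-0.6 -0.7 -0.5] gap 41.2
True
t 7.88 [484.4 -42.5  59.7] F [-2.3 -0.7 12.4] gap 41.0
t 8.69 [484.1 -42.6  59.5] F [ 0.1 -0.  -0.1] gap 85.2
t 10.02 [487.2 -18.  230.1] F [ 0.1 -0.2 -0.4] gap 85.5
```

View pics/wrist4.png

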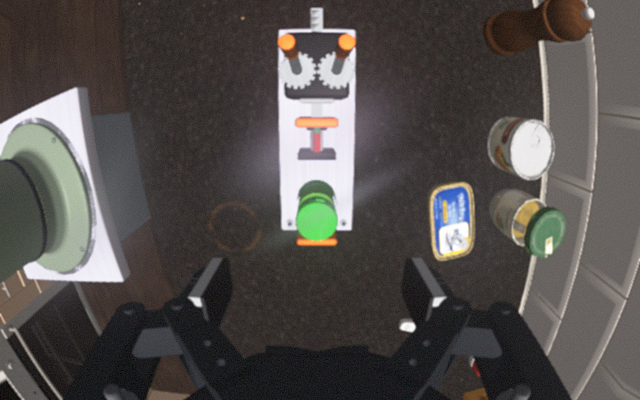

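The jar stands in front of the V with its cap centre at (317,222). The post tops are at (288,43) and (347,42). I'll work out the jar offset and the grip point.

Run:
```python
from h import *
import pickle
c=pickle.load(open("wrist4.pkl","rb"));t=pickle.load(open("top4.pkl","rb"))
def mask(im,lo,hi):
    h=cv2.cvtColor(im,cv2.COLOR_BGR2HSV);return ((h[...,0]>lo)&(h[...,0]<hi)&(h[...,1]>150)&(h[...,2]>110)).astype(np.uint8)
def show(n,p): p=p[:2];print(n,p.round(1),np.round([(p-O)@ex,(p-O)@ey],1))
show("cap wrist",wray(c,317,222,106))
m=mask(t["image"],50,70);show("cap top",ray(t,*np.argwhere(m)[:,::-1].mean(0),106))
n,l,s,ce=cv2.connectedComponentsWithStats(mask(c["image"],5,22))
for i in range(1,n):
    if s[i,4]>40 and s[i,0]<400 and s[i,1]<60: print(s[i],ce[i]);show("post",wray(c,s[i,0]+s[i,2]/2-.5,s[i,1]+s[i,2]/2-.5,122))
```

```text
cap wrist [483.7 -43.5] [-75.1   1.3]
cap top [nan nan] [nan nan]
[277  34  19  17 235] [286.63829787  42.16170213]
post [475.9 114.6] [81.2 26.1]
[338  34  18  17 228] [346.13596491  42.11403509]
post [523.6 109.9] [ 81.7 -21.8]<stdin>:8: RuntimeWarning: Mean of empty slice.
  ret = um.true_divide(
```

Run:
```python
from h import *
import pickle
p=W(82,1.2)
movep([*p,190],R); 
print(movel([*p,84],max_speed=120,guard=8)); st()
clamp(); wait(.2); st()
for n in("wrist","top","scene"):
    c=camera(n);pickle.dump(c,open(n+"5.pkl","wb"));cv2.imwrite(f"pics/{n}5.png",c["image"])
a=cv2.imread("pics/wrist5.png"); t=cv2.resize(cv2.imread("pics/top5.png")[170:245,235:345],None,fx=3.5,fy=3.5); s=cv2.resize(cv2.imread("pics/scene5.png")[170:245,255:345],None,fx=3.5,fy=3.5)
o=np.zeros((600,800,3),np.uint8);o[:300,:480]=cv2.resize(a,(480,300)) ;o[300:300+t.shape[0],:t.shape[1]]=t;o[300:300+s.shape[0],400:400+s.shape[1]]=s
cv2.imwrite("pics/m5.png",o)
open_gripper(); wait(.4); st()
```

```text
False
t 11.81 [501.1 112.7  84.6] F [ 0.3  0.2 -0.2] gap 85.6
t 12.53 [501.3 113.4  85.2] F [-5.6  1.9 22.5] gap 38.7
t 13.6 [500.7 112.7  84. ] F [0.3 0.9 0.7] gap 85.4
```

View pics/m5.png

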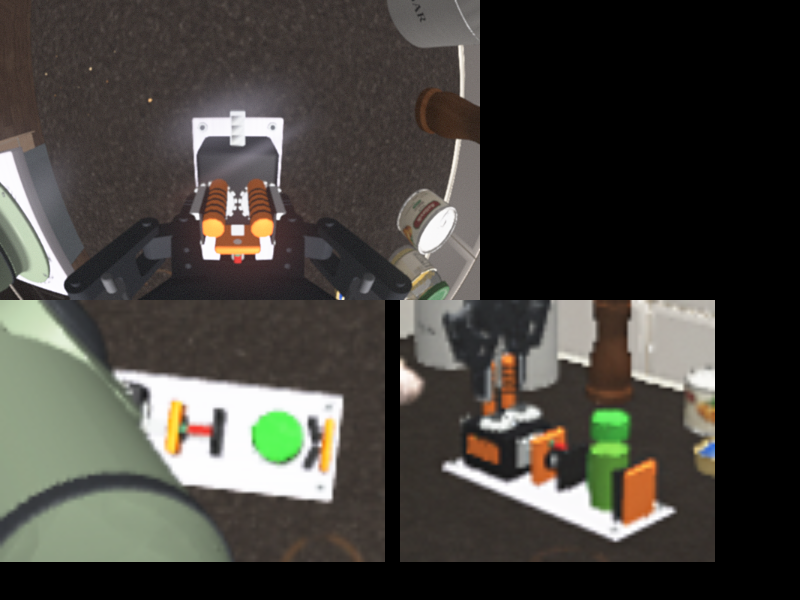

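The first squeeze was full: the gap reads 38.7, with the same −3 mm bias as on the jar. The top camera shows the jaw, pad and jar at montage (175,427), (217,430) and (278,437). I'll track these numerically while pumping.

```bash
cat >> h.py <<'E'
def m(t):
    """clamp-x of jaw plate, pad face, jar cap in a top picture"""
    h=cv2.cvtColor(t["image"],cv2.COLOR_BGR2HSV).astype(int); v,u=np.mgrid[0:400,0:640]
    def cx(h_): 
        T=np.array(t["cam_to_world"]);d=np.stack([(u-t["cx"])/t["fx"],-(v-t["cy"])/t["fy"],-np.ones(u.shape)],-1)@T[:3,:3].T
        P=(T[:3,3]+d*((h_-T[2,3])/d[...,2])[...,None])[...,:2]-O; return P@ex,P@ey
    x,y=cx(62); o=(h[...,0]>5)&(h[...,0]<22)&(h[...,1]>150)&(h[...,2]>110)&(abs(y)<26)&(x<25)&(x>-90)
    X,Y=cx(106); g=(h[...,0]>50)&(h[...,0]<70)&(h[...,1]>150)&(h[...,2]>110)&(abs(Y)<40)&(X>-130)&(X<0)
    jx=x[o].mean(); gray=t["image"].max(-1); a,b=cx(58)
    k=(gray<110)&(abs(b)>7)&(abs(b)<17)&(a<jx-12)&(a>jx-55)&~g
    lo=a[k].min() if k.any() else np.nan
    return dict(jaw=round(jx,1),n=int(o.sum()),pad_mean=round(a[k].mean(),1) if k.any() else None,padn=int(k.sum()),cap=np.round([X[g].mean(),Y[g].mean()],1).tolist())
def pump():
    clamp(); wait(.2); s=read_state(); print("squeezed t",round(s["time"],2),"gap",round(s["finger_gap"],1),"F",np.round(s["ft_force"],1)); return camera("top"),camera("wrist")
E
python3 - <<'E'
from h import *
import pickle
print(m(pickle.load(open("d0.pkl","rb"))["top"]),m(pickle.load(open("top5.pkl","rb"))))
for i in(2,3):
    t,w=pump(); open_gripper(); wait(.4); t2=camera("top"); print(i,m(t),m(t2))
    cv2.imwrite(f"pics/p{i}w.png",w["image"]); cv2.imwrite(f"pics/p{i}t.png",t["image"])
st()
E
```

```text
{'jaw': np.float64(12.8), 'n': 47, 'pad_mean': np.float64(-21.6), 'padn': 21, 'cap': [nan, nan]} {'jaw': np.float64(9.7), 'n': 21, 'pad_mean': np.float64(-24.5), 'padn': 22, 'cap': [-74.2, 0.4]}
squeezed t 14.32 gap 38.4 F [-4.8  5.4 24.7]
2 {'jaw': np.float64(2.1), 'n': 24, 'pad_mean': np.float64(-32.8), 'padn': 22, 'cap': [-74.2, 0.3]} {'jaw': np.float64(2.1), 'n': 24, 'pad_mean': np.float64(-32.8), 'padn': 22, 'cap': [-74.2, 0.4]}
squeezed t 16.11 gap 38.2 F [-4.6  5.3 23.6]
3 {'jaw': np.float64(-6.5), 'n': 19, 'pad_mean': np.float64(-40.1), 'padn': 18, 'cap': [-74.2, 0.3]} {'jaw': np.float64(-6.3), 'n': 20, 'pad_mean': np.float64(-39.9), 'padn': 17, 'cap': [-74.2, 0.3]}
t 17.18 [500.7 112.7  84. ] F [-0.  -0.8 -0.1] gap 85.4h.py:28: RuntimeWarning: Mean of empty slice.
  return dict(jaw=round(jx,1),n=int(o.sum()),pad_mean=round(a[k].mean(),1) if k.any() else None,padn=int(k.sum()),cap=np.round([X[g].mean(),Y[g].mean()],1).tolist())
  ret = ret.dtype.type(ret / rcount)
```

Run:
```python
from h import *
for i in(4,5):
    t,w=pump(); open_gripper(); wait(.4); t2=camera("top"); print(i,m(t),m(t2))
    cv2.imwrite(f"pics/p{i}w.png",w["image"]); cv2.imwrite(f"pics/p{i}t.png",t2["image"])
    if i==5: w2=camera("wrist");cv2.imwrite("pics/p5wo.png",w2["image"])
st()
f=lambda a,y0,y1,x0,x1,k:cv2.resize(a[y0:y1,x0:x1],None,fx=k,fy=k,interpolation=cv2.INTER_CUBIC)
a=f(w["image"],240,390,240,400,2.5);b=f(w2["image"],240,390,240,400,2.5);c=f(t2["image"],175,235,250,345,4); d=f(camera("scene")["image"],180,245,265,345,4)
o=np.zeros((640,800,3),np.uint8);o[:375,:400]=a;o[:375,400:]=b;o[380:380+240,:380]=c;o[380:640,400:720]=d;cv2.imwrite("pics/m6.png",o[:600])
```

```text
squeezed t 17.9 gap 38.5 F [-4.7  5.1 24.6]
4 {'jaw': np.float64(-14.8), 'n': 17, 'pad_mean': np.float64(-48.0), 'padn': 19, 'cap': [-74.2, 0.3]} {'jaw': np.float64(-14.8), 'n': 17, 'pad_mean': np.float64(-48.0), 'padn': 19, 'cap': [-74.2, 0.4]}
squeezed t 19.69 gap 38.4 F [-6.1  3.9 23.8]
5 {'jaw': np.float64(-21.4), 'n': 17, 'pad_mean': np.float64(-53.9), 'padn': 15, 'cap': [-79.2, 1.3]} {'jaw': np.float64(-21.5), 'n': 18, 'pad_mean': np.float64(-54.2), 'padn': 16, 'cap': [-79.4, 1.3]}
t 20.82 [500.7 112.7  84. ] F [-0.2 -0.9  0.3] gap 85.4
```

View pics/m6.png

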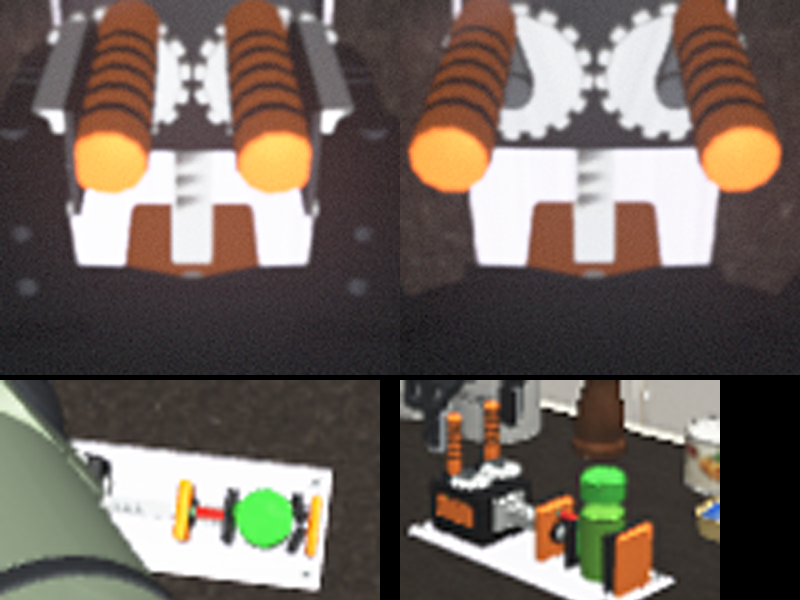

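The jar has been pushed into the V: its cap is at −79.3, my seat estimate was −79, and it touches both V faces in the top crop. The spring is barely pressed. I'll do one more squeeze and hold it.

Run:
```python
from h import *
t,w=pump(); print(m(t)); wait(.5); t=camera("top"); w=camera("wrist"); print(m(t)); st()
f=lambda a,y0,y1,x0,x1,k:cv2.resize(a[y0:y1,x0:x1],None,fx=k,fy=k,interpolation=cv2.INTER_CUBIC)
o=np.zeros((600,800,3),np.uint8);o[:360,:400]=f(w["image"],240,384,240,400,2.5);o[:330,410:780]=cv2.resize(t["image"][175:230,270:335],(370,330),interpolation=cv2.INTER_CUBIC)
s=camera("scene")["image"];o[365:600,:480]=cv2.resize(s[190:237,265:361],(480,235),interpolation=cv2.INTER_CUBIC);cv2.imwrite("pics/m7.png",o)
```

```text
squeezed t 21.58 gap 38.1 F [-5.3  6.1 25.7]
{'jaw': np.float64(-29.1), 'n': 23, 'pad_mean': np.float64(-54.5), 'padn': 15, 'cap': [-79.4, 1.3]}
{'jaw': np.float64(-29.1), 'n': 23, 'pad_mean': np.float64(-54.5), 'padn': 15, 'cap': [-79.4, 1.3]}
t 22.28 [501.4 114.3  85.3] F [-5.2  4.9 25.4] gap 38.2
```

View pics/m7.png

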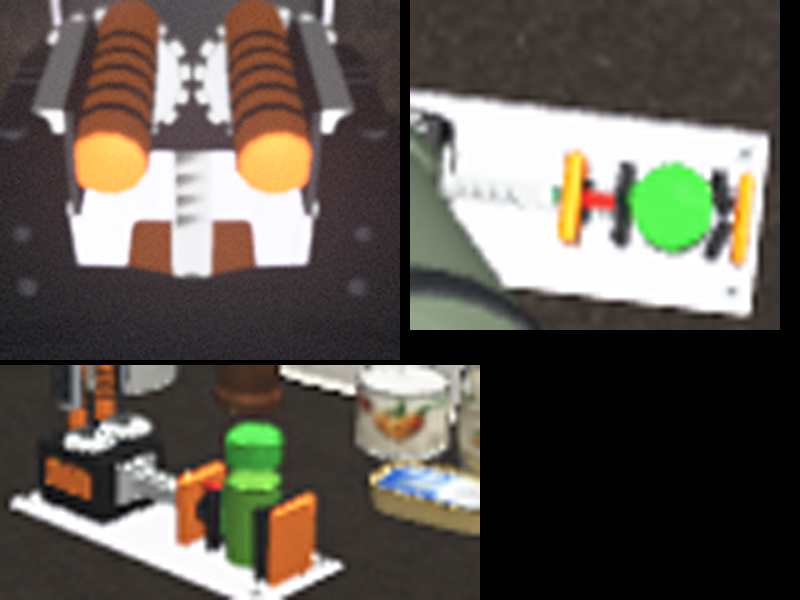

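The pin's green band shows behind the jaw at (555,195), and the spring has shortened about 8–9 mm from free. The jar is seated in the V and the handles are held squeezed, so I'll hand it in.

```bash
python3 -c "
from h import *
finish_job(); st()"
```

```text
the job is handed in; nothing more can be done
the job is handed in; nothing more can be done
```

The green jar is clamped upright in the V and the job is handed in, with the gripper still holding both handles squeezed together. It took about 22 s on the robot's clock.

- **Placing:** I set the jar down about 5 mm from the seat along the clamp and let go of it. The pad later pushed it the rest of the way into the V.
- **Pumping:** I made six squeezes. The finger gap read 38.1–38.7 mm on every one; the gripper reads about 3 mm low, so that matches full squeezes at 42 mm. The jar reached the V on the fifth squeeze, and the sixth pressed the spring.
- **Last check:** The top camera shows the jaw-to-pad distance about 8–9 mm shorter than with the spring free. The pin's green band is visible behind the jaw with no red. The jar did not move on the last squeeze.
- **Limits:** The wrist force read about 27 N while holding. That is mostly an upward push on the fingers as they close, probably rubbing on the posts.
- **Not confirmed:** The wrist camera could not see the pin clearly, so the spring reading rests on the top camera alone, at roughly 2.5 mm per pixel. I made no separate final check of the orange jar, fish tin and salt shaker, but no move went near them.

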